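# Set the stop pin in the tooling plate and locate the bar against it

### The job

Take the blue-ringed steel stop pin from the wooden stand and set it fully home, down on its shoulder, in the one open blind hole of the aluminium tooling plate: the row in front of the fence is plugged flush but for this hole, which is not marked, so feel for it by sliding the pin's tip along the row under light pressure that does not gouge the plate. Then bring the aluminium bar up gently so that it lies flush along the fence with its end against the pin, and leave both in place with nothing else disturbed.

Things in the scene. Friction and masses are not known exactly. Their poses are not given: they have to be found in the camera images.
- bed: Cast-iron T-slotted bed, 280 (x) x 420 (y) x 34 mm, fixed; origin at the centre of its underside, x away from the robot at yaw 0, y along the fence, z up. On it: the aluminium tooling plate, 130 x 360 x 26 mm, butted to the fence (x -70 to +60 mm, top 60 mm above the bench). It was bolted down by eye, up to 25 mm to either side along y, and cannot move.
- line_mid (a point): Point on the plate's top (60 mm above the bench), 28 mm in front of the fence face, axes as the bed's. A row of dark 16 mm holes, 22 mm apart, lies on the line through it along its y, all plugged flush but one. The open, blind one (16 mm across, mouth chamfered by 1.5 mm, 23 mm deep) has its centre on this line, anywhere from -25 to +25 mm along y.
- fence_mid (a point): Middle of the near face of the steel fence, at the level of the plate's top; axes as the bed's (x into the fence, y along it). The fence is a fixed strip 20 mm thick in x, 400 mm long in y, its top 12 mm above the plate; its face is at bed x = +60 mm.
- pin: The stop pin: bright steel, three blue rings on its head, 66 mm long, 130 g; origin at the centre of its tip, z up along it. Shank 14 mm across, 22 mm long, tip chamfered to 9 mm across over 2.5 mm; above it the round head, 20 mm across, 44 mm tall, whose underside is the shoulder that rests on the plate when fully home.
- pin_grip (a point): Centre of the stop pin's head (44 mm above the tip); z up. At the start the pin stands in one of 3 holes (16 mm wide, 25 mm deep) of a fixed dark wooden stand, 180 x 54 x 30 mm, shoulder on its top. This x runs along the stand's row of holes, 55 mm apart; the other heads (radius 13 mm, up to 27 mm above the stand) are along x only.
- pin_tip (a point): Centre of the stop pin's tip, 44 mm below pin_grip.
- pin_shoulder (a point): Centre of the stop pin's shoulder, 22 mm above the tip; level with the plate's top when fully home.
- bar_mid (a point): Centre of the aluminium bar (workpiece), 45 mm (x) by 110 mm (y) by 35 mm high, 460 g; it lies flat on the plate, well to the +y side of the hole and off the fence, free on all sides. Its -y end must meet the pin, its +x side the fence.
- bar: The same bar; origin at the centre of its underside.
- plug: Bystander: brass plug with a ball top standing in the wooden stand, 26 mm across; origin at its tip.
- stud: Bystander: dark steel hexagon-headed stud standing in the wooden stand, 25 mm across; origin at its tip.
- spare: Bystander: spare aluminium billet on the bench to the left of the bed, 60 x 150 x 30 mm.
- brush: Bystander: chip brush lying on the bench, front left.
There are look-alikes about, which are no part of the job. What is shaped like the bar but turquoise is not meant.

How it is judged (in metres and radians):
On the way, in this order (a step that is already met when the one before it is completed fails the run):
1. the stop pin is drawn out of the stand (height (world z) of pin_tip above 0.04 m), for 0.1 s.
2. the stop pin is fully home in the plate's hole (shoulder within 2 mm of the plate's top, upright) and the bar has not yet been moved 20 mm (z of pin_shoulder in the frame of line_mid between -0.002 and 0.002 m and x of pin_tip in the frame of line_mid between -0.006 and 0.006 m and y of pin_tip in the frame of line_mid between -0.03 and 0.03 m and angle between pin_grip's own z axis and vertical below 0.1 rad and distance of bar from where it was at the start of the episode below 0.02 m), for 0.3 s.
At the end, for the whole second after the job is handed in: The stop pin stands upright in the plate's hole with its shoulder within 2 mm of the plate's top; the bar lies flat on the plate, parallel to the fence within 0.03 rad, its side within 2.5 mm of the fence and its end within 2.5 mm of the pin's head; both at rest (z of pin_shoulder in the frame of line_mid between -0.002 and 0.002 m and x of pin_tip in the frame of line_mid between -0.006 and 0.006 m and angle between pin_grip's own z axis and vertical below 0.1 rad and angle between the x axis of bar_mid and the x axis of line_mid, either way round below 0.03 rad and x of bar_mid in the frame of fence_mid above -0.025 m and z of bar_mid in the frame of fence_mid below 0.0195 m and angle between bar_mid's own z axis and vertical below 0.03 rad and y of pin_grip in the frame of bar_mid between -0.0675 and -0.06 m and linear speed of each of bar, pin below 0.01 m/s); the robot touches nothing.
It fails at once if the stop pin is pressed on the bed, plate or fence with more than 35 N (contact force between pin and bed above 35 N).
It fails at once if the bar is rammed against the stop pin with more than 35 N (contact force between bar and pin above 35 N).
It fails at once if a bystander (brass plug, dark stud, spare billet or brush) is moved by more than 20 mm (distance of any of plug, stud, spare, brush from where it was at the start of the episode above 0.02 m).
It also fails if it takes over 67 s, if anything falls off the work surface, if the arm or the gripper's body presses on something with over 40 N, if the wrist force passes 120 N, or if a joint passes its speed limit or range.

### The arm

A 7-joint arm with a two-finger parallel gripper is mounted at the origin on the work surface. World frame = base frame: x ahead of the robot, y to its left, z up, the work surface at z = 0. Lengths are in mm, angles in rad, forces in N, time in s.
With the tool pointing down it reaches from about 400 to 875 mm from the base axis. Payload 4.4 kg.
Tool frame: the origin (TCP) lies midway between the tips of the shut fingers; the grasp point (between the pads) lies 19 mm behind it; z points along the fingers, y is the line along which they close (so a half turn about z gives the same grasp; the last joint's range is limited). The gripper opens to 85 mm and grips with 20 to 120 N. Pads are 22 mm wide; open, the fingers measure 114 mm over their backs; the gripper's body (76 mm by 85 mm) begins 54 mm behind the grasp point. The pads swing forward as they close: fully open they stand 13 mm farther back than shut.
Start: joints at [-1.208, 0.628, 0.038, 1.517, -0.027, 0.996, -0.02], TCP at [270.236, 591.177, 231.313] pointing down, gripper open.
Joint ranges: [-3.06, 3.06], [-0.37, 2.12], [-1.25, 1.32], [0.18, 2.47], [-1.1, 4.24], [0.23, 1.98], [-2.94, 2.94]. Speed limits (rad/s): [2.57, 2.57, 3.14, 3.14, 3.14, 3.14, 3.14].

### API

Orientations are given as [roll, pitch, yaw] about the fixed x, y, z axes, in that order (R = Rz(yaw) Ry(pitch) Rx(roll)).
In Python, from cell import read_state, get_image, finish_job gives the robot as it stands.
- The arm moves only by the tool send_rows, never from a script. Its argument "series" is a list of rows, each an object of numbers: "ax", "ay", "az": the turn, a rotation vector about the tool's x, y, z in rad; "dx", "dy", "dz": the shift along the tool's x, y, z in cm; "hand": the closure, from 0 (fully open) to 1 (shut). In form: [{"ax": .., "ay": .., "az": .., "dx": .., "dy": .., "dz": .., "hand": ..}, ...]. A call has 1 to 10 rows; each row is the pose to reach, as a shift and turn from the pose commanded when the call began, along the tool's axes at that moment; what a row does not reach only later rows make up. A row lasts 1/10 s, in which the tool goes at most 50 mm and 8.59 degrees, less where a joint would pass 70% of its speed; a pose out of reach is approached as far as the arm can. A call with a gripper value outside its range is refused whole. The fingers move at their own pace and stop on an object; the grip force is fixed at half the most. Time passes only in rows, so rows that repeat a pose let the fingers close. It gives the time, the measured TCP pose, the force, the opening and the grip force at its end, in the units of the state.
- read_state(): the state, without advancing time (a new reading comes with each control period).
- get_image(name): name is "side" or "top" or "wrist"; returns a dict with "pixels" (400x640x3 uint8, red, green, blue), "mtx" (3x3 intrinsics, pixels), "R" (3x3) and "t" (3): a world point X has camera coordinates R X + t. Camera axes: x right, y down, z forward; pixel columns grow to the right and rows downward; lengths in mm; the calibration is good to about 2 mm. A picture is of the moment at which its call begins. There is no depth.
- finish_job(): hands the job in; it is judged then, once.
The state is a dict: "clock": time; "qpos": joint angles; "qd": joint speeds; "tau": joint torques, N m; "eef_pos": TCP position; "tool_rot": TCP orientation; "force": force on the tool from outside, world axes, zero at the start; "torque": the same for the moment, N m; "width": finger opening in mm; "gripper_force": force on a finger pad.
Only numpy, scipy, OpenCV 4.12 (cv2) and the standard library are available. Lean on these libraries where they do the work, as an engineer would, in place of code of your own. Each camera call takes 0.05 s, during which the arm holds its last target. There are 200 camera calls.

## Working session

There is one attempt and no reset: what is moved stays moved. The work goes in short steps, Python scripts to look and compute and a tool call to move; the robot and the scene stay as the last step left them, time stands still between calls to the robot, and variables do not carry over. Pictures are saved under pics/ and viewed, at most 10 in all, crops included, and the job is handed in when it is done.

Besides the shell and the picture viewer there is one more tool, called after ">>>" by a JSON object that holds its "api" and its "payload". send_rows: Moves the arm, as the interface text tells. Its arguments: {"type":"object","properties":{"series":{"type":"array","items":{"type":"object","properties":{"ax":{"type":"number"},"ay":{"type":"number"},"az":{"type":"number"},"dx":{"type":"number"},"dy":{"type":"number"},"dz":{"type":"number"},"hand":{"type":"number"}}}}},"required":["series"]}

```bash
mkdir -p pics; python3 - <<'E'
from cell import *
import cv2,json
s=read_state(); print(s)
for n in("top","side"):
    g=get_image(n); cv2.imwrite(f"pics/{n}0.png",g["pixels"][:,:,::-1]); print(n,g["mtx"].tolist(),g["R"].tolist(),g["t"].tolist())
E
```

```text
{'clock': 0.0, 'qpos': array([-1.20780215,  0.62935989,  0.03843726,  1.51834971, -0.02701379,
        0.99627163, -0.01999322]), 'qd': array([-0.00152831,  0.00083708,  0.00025142, -0.00043776,  0.00091607,
        0.00140382,  0.00234085]), 'tau': array([-3.88597691e-04, -5.63417387e+01,  1.22609898e+00, -1.93448067e+01,
        1.10155408e-02,  1.01170165e-02, -9.78798994e-06]), 'eef_pos': array([269.96782352, 590.61668906, 230.38590934]), 'tool_rot': array([-3.13972184e+00,  1.05580910e-05,  2.71280198e+00]), 'force': array([-0.06992984, -0.26024986,  0.14768425]), 'torque': array([-0.02582925,  0.07171134, -0.02938705]), 'gripper_force': 0.0, 'width': 85.49242713113493}
top [[384.81252939009454, 0.0, 317.99592126843896], [0.0, 384.81252939009454, 194.92840993552738], [0.0, 0.0, 1.0]] [[0.0010786079466611413, -0.9998687443313218, 0.01616572652878748], [-0.9937756681600367, -0.002872531700494924, -0.11136278523233034], [0.11139460479740425, -0.01594498889732435, -0.9936483278057154]] [50.804186391475156, 534.6895838896644, 1014.4205803072625]
side [[455.1223937399098, 0.0, 319.95878314005756], [0.0, 455.1223937399098, 190.41984073732146], [0.0, 0.0, 1.0]] [[0.960464744430913, -0.27721079063837395, -0.025722602102210227], [-0.16826402015979883, -0.5044062453429923, -0.8469129584429842], [0.22179876966503637, 0.8177582266248579, -0.5311090175872026]] [-498.1725531959831, 164.1089949557316, 1155.8520712817983]
```

View pics/top0.png

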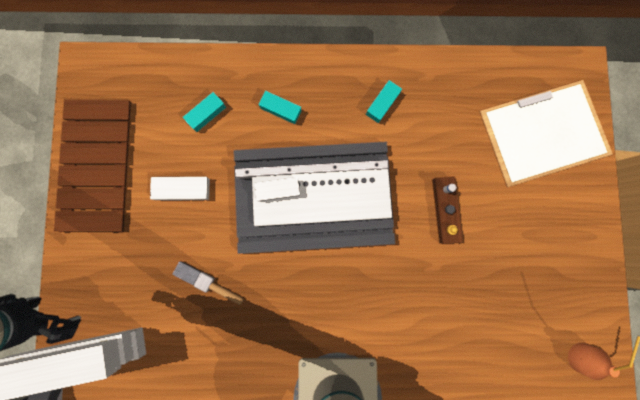

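View pics/side0.png

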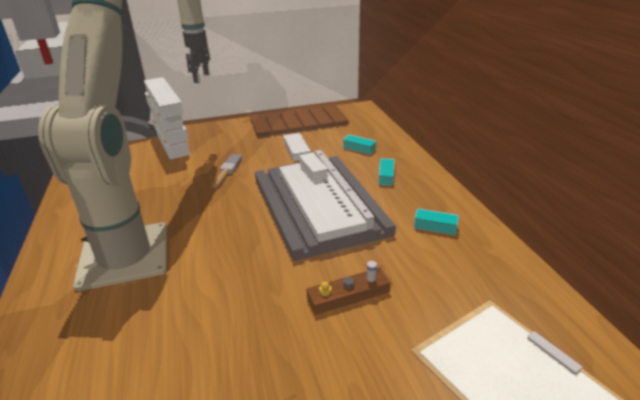

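The top view shows the bed centred near (316,198), the bar at (278,188), the hole row from (305,184) to (372,180), and the stand at the right with the pin at (451,188), the stud at (450,209) and the plug at (453,230). The side view confirms that the pin is on the far (+x) end of the stand, at (372,270). Next I'll enlarge the top view.

```bash
cat > h.py <<'E'
from cell import *
import cv2,numpy as np
def back(g,u,v,z):
    d=np.linalg.solve(g["mtx"],[u,v,1.]); R=np.array(g["R"]);t=np.array(g["t"])
    o=-R.T@t; d=R.T@d; return o+d*(z-o[2])/d[2]
def proj(g,X):
    c=np.array(g["mtx"])@(np.array(g["R"])@np.array(X,float)+g["t"]); return c[:2]/c[2]
E
python3 - <<'E'
from h import *
g=get_image("top"); im=g["pixels"][:,:,::-1]
a=cv2.resize(im[138:258,230:400],None,fx=4,fy=4,interpolation=cv2.INTER_CUBIC)
b=cv2.resize(im[170:250,425:470],None,fx=4,fy=4,interpolation=cv2.INTER_CUBIC)
c=np.zeros((480+0,680+100,3),np.uint8); c[:,:680]=a; c[:320,680:]=b[:,40:140]
cv2.imwrite("pics/c.png",c)
for n,p,z in[("bedNL",(235,150),34),("bedNR",(386,144),34),("bedFR",(396,244),34),("bedFL",(239,252),34),("fenceL",(235,176),60),("fenceR",(388,170),60),("hole1",(305,184),60),("holeN",(372.5,180.5),60),("pin",(451,187),72),("plug",(453,230),50),("standcorn",(434,179),30),("standcorn",(459,178),30),("standc",(462,242),30),("standc",(440,244),30)]:
    print(n,back(g,*p,z).round(1))
E
```

```text
bedNL [656.7 278.4  34. ]
bedNR [ 675.5 -134.9   34. ]
bedFR [ 402.8 -156.6   34. ]
bedFL [381.4 261.   34. ]
fenceL [580.8 271.4  60. ]
fenceR [ 598.4 -133.8   60. ]
hole1 [560.1  86.7  60. ]
holeN [570.1 -92.1  60. ]
pin [ 551.7 -296.2   72. ]
plug [ 439.9 -305.3   50. ]
standcorn [ 579.3 -265.7   30. ]
standcorn [ 582.3 -334.6   30. ]
standc [ 408.2 -335.8   30. ]
standc [ 402.8 -276.1   30. ]
```

View pics/c.png

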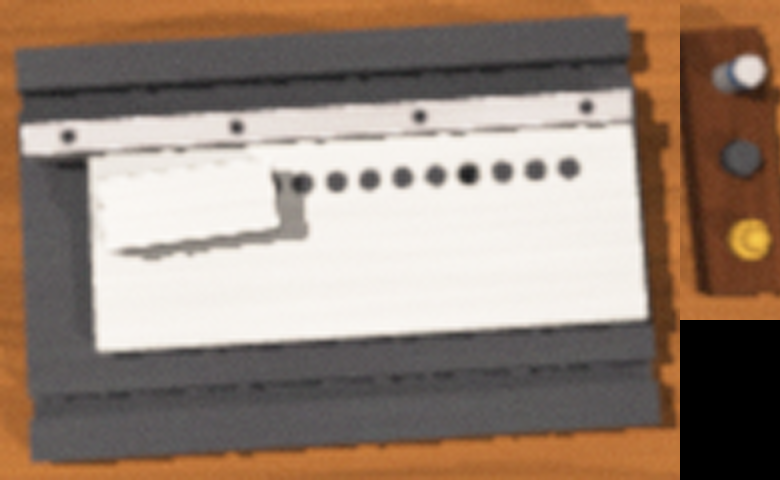

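The crop shows the row with 22 mm ≈ 33 px pitch. One disc, at crop (468,174), is darker than the others, so it is the candidate. The pin head is at crop (748,72). I'll check from close by with the wrist camera, on the way to the pin.

```bash
cat >> h.py <<'E'
def to(x,y,z,yaw,s=None):
    from scipy.spatial.transform import Rotation as Ro
    s=s or read_state(); R=Ro.from_euler('xyz',s["tool_rot"]); T=Ro.from_euler('xyz',[np.pi,0,yaw])
    print("d cm",(R.inv().apply(np.array([x,y,z])-s["eef_pos"])/10).round(2),"rv",(R.inv()*T).as_rotvec().round(3),"at",s["eef_pos"].round(1),s["tool_rot"].round(3),"F",s["force"].round(1),"w",round(s["width"],1),"t",s["clock"])
E
python3 - <<'E'
from h import *
g=get_image("top")
D=back(g,230+468/4,138+174/4,60);a=back(g,230+303/4,138+182/4,60);b=back(g,230+569/4,138+167/4,60)
print(D,a,b,[np.linalg.norm(D-q)/22 for q in(a,b)])
print("pin",back(g,452,188,74),"plug",back(g,425+(40+70)/4,170+239/4,50))
to(500,0,330,0.05)
E
```

```text
[567.14484893 -24.37368476  60.        ] [561.43255432  84.72279304  60.        ] [572.06305152 -91.42671736  60.        ] [np.float64(4.965723790702914), np.float64(3.0560527589536424)]
pin [ 548.84781526 -298.04033661   74.        ] plug [ 440.55847993 -304.00642243   50.        ]
d cm [-45.48 -44.18  -9.87] rv [-0.000e+00  2.000e-03  2.663e+00] at [270.1 590.8 230.7] [-3.14  -0.     2.713] F [0.7 0.4 1.5] w 85.6 t 0.2
```

The dark disc at y ≈ -24 lies about 66 mm from the plate's middle (y ≈ 42). That is outside the ±25 mm range, so it may be a decoy. I'll look from close by.

>>> {"api": "send_rows", "payload": {"series": [{"dx":-4,"dy":-4,"dz":-1,"az":0.15},{"dx":-7,"dy":-7,"dz":-2,"az":0.3},{"dx":-11,"dy":-10,"dz":-3,"az":0.45},{"dx":-14,"dy":-13,"dz":-4,"az":0.6},{"dx":-17,"dy":-16,"dz":-5,"az":0.75},{"dx":-20,"dy":-19,"dz":-6,"az":0.9},{"dx":-23,"dy":-22,"dz":-7,"az":1.05},{"dx":-26,"dy":-25,"dz":-8,"az":1.2},{"dx":-29,"dy":-28,"dz":-9,"az":1.35},{"dx":-31,"dy":-30,"dz":-9,"az":1.5}]}}

```text
invalid input at $.series[0]: expected keys ax, ay, az, dx, dy, dz, hand
```

```bash
python3 -c "
from h import *
to(500,30,330,0.05);print(read_state()['qpos'])"
```

```text
d cm [-44.23 -41.46  -9.88] rv [-0.000e+00  2.000e-03  2.663e+00] at [270.1 590.8 230.7] [-3.14  -0.     2.713] F [0.7 0.4 1.5] w 85.6 t 0.2
[-1.20779105  0.62899474  0.03845815  1.51799513 -0.02700669  0.99630506
 -0.01998611]
```

>>> {"api": "send_rows", "payload": {"series": [{"ax":0,"ay":0,"dx":-4,"dy":-4,"dz":-1,"az":0.15,"hand":0},{"ax":0,"ay":0,"dx":-8,"dy":-7,"dz":-2,"az":0.3,"hand":0},{"ax":0,"ay":0,"dx":-11,"dy":-10,"dz":-3,"az":0.45,"hand":0},{"ax":0,"ay":0,"dx":-14,"dy":-13,"dz":-4,"az":0.6,"hand":0},{"ax":0,"ay":0,"dx":-17,"dy":-16,"dz":-5,"az":0.75,"hand":0},{"ax":0,"ay":0,"dx":-20,"dy":-19,"dz":-6,"az":0.9,"hand":0},{"ax":0,"ay":0,"dx":-24,"dy":-22,"dz":-7,"az":1.05,"hand":0},{"ax":0,"ay":0,"dx":-27,"dy":-25,"dz":-8,"az":1.2,"hand":0},{"ax":0,"ay":0,"dx":-30,"dy":-28,"dz":-9,"az":1.35,"hand":0},{"ax":0,"ay":0,"dx":-33,"dy":-31,"dz":-9,"az":1.5,"hand":0}]}}

```text
clock: 1.2
eef_pos: [442.5, 170.6, 322.6]
tool_rot: [3.14, -0.002, 1.207]
force: [0.7, 0.2, -1.1]
width: 85.3
gripper_force: 0.0
```

```bash
python3 -c "
from h import *
to(500,30,330,0.05);print(read_state()['qpos'])"
```

```text
d cm [-11.09  10.38  -0.75] rv [ 0.    -0.003  1.157] at [442.5 170.6 322.6] [ 3.140e+00 -2.000e-03  1.207e+00] F [ 0.7  0.2 -1.1] w 85.3 t 1.2
[-0.82516312  0.2975123   0.52633208  1.87113763 -0.17516692  1.01539406
 -0.58961963]
```

>>> {"api": "send_rows", "payload": {"series": [{"ax":0,"ay":0,"dx":-1.4,"dy":1.3,"dz":-0.1,"az":0.15,"hand":0},{"ax":0,"ay":0,"dx":-2.8,"dy":2.6,"dz":-0.2,"az":0.3,"hand":0},{"ax":0,"ay":0,"dx":-4.2,"dy":3.9,"dz":-0.3,"az":0.45,"hand":0},{"ax":0,"ay":0,"dx":-5.6,"dy":5.2,"dz":-0.4,"az":0.6,"hand":0},{"ax":0,"ay":0,"dx":-7,"dy":6.5,"dz":-0.5,"az":0.75,"hand":0},{"ax":0,"ay":0,"dx":-8.4,"dy":7.8,"dz":-0.6,"az":0.9,"hand":0},{"ax":0,"ay":0,"dx":-10,"dy":9.2,"dz":-0.7,"az":1.05,"hand":0},{"ax":0,"ay":0,"dx":-11.1,"dy":10.4,"dz":-0.7,"az":1.157,"hand":0},{"ax":0,"ay":0,"dx":-11.1,"dy":10.4,"dz":-0.7,"az":1.157,"hand":0}]}}

```text
clock: 2.1
eef_pos: [500.5, 29.5, 328.4]
tool_rot: [3.14, -0.001, 0.052]
force: [0.2, -0.5, 0.3]
width: 85.5
gripper_force: 0.0
```

```bash
python3 -c "
from h import *
to(500,30,330,0.05);print(read_state()['qpos'])
g=get_image('wrist');np.savez('w1.npz',**g);im=g['pixels'][:,:,::-1]
R=np.array(g['R']);print(-R.T@np.array(g['t']),R[2],proj(g,[563,40,60]))
cv2.imwrite('pics/w1.png',im)"
```

```text
d cm [-0.04 -0.06 -0.16] rv [ 0.002 -0.001  0.002] at [500.5  29.5 328.4] [ 3.14e+00 -1.00e-03  5.20e-02] F [ 0.2 -0.5  0.3] w 85.5 t 2.1
[-0.70111673  0.40182257  0.84059817  1.80070152 -0.33344271  1.08752081
 -1.26150712]
[570.31937173  32.9255083  470.46802847] [-0.27301112 -0.01571541 -0.9618825 ] [320.32977609 117.61780208]
```

View pics/w1.png

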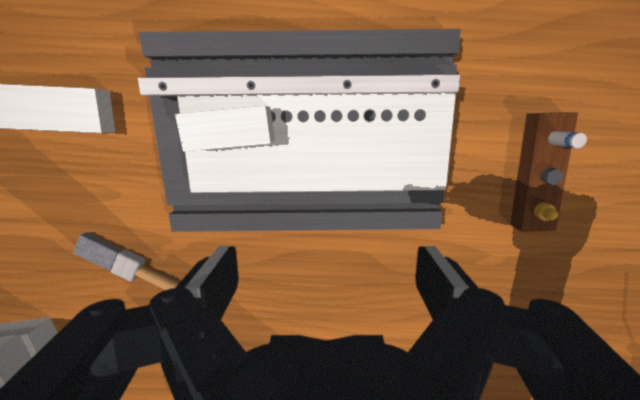

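The wrist view shows the row at row-pixel ≈116, with discs at columns 273 to 420. The one at (370,115) is darkest. The bar's -y end is at column ~270, and the pin head is at (578,140). I'll compare disc intensities and the geometry numerically.

```bash
python3 - <<'E'
from h import *
g=dict(np.load('w1.npz'))
im=cv2.cvtColor(g['pixels'],cv2.COLOR_RGB2GRAY)
for u in[273,287,303,320,337,353,370,387,403,420]:
    w=im[107:125,u-8:u+9].astype(float); d=np.clip(140-w,0,None); yy,xx=np.mgrid[107:125,u-8:u+9]
    c=((d*xx).sum()/d.sum(),(d*yy).sum()/d.sum()); cu,cv=map(int,np.round(c))
    print(np.round(c,1),back(g,*c,60).round(1),"min",w.min(),"core",im[cv-1:cv+2,cu-1:cu+2].mean().round(0),g['pixels'][cv,cu])
for n,p,z in[("fL",(139,95),60),("fR",(459,92),60),("pL",(188,192),60),("pR",(447,190),60),("plR",(455,94),60),("plL",(178,97),60),("barNW",(178,113),95),("barA",(265,107),95),("barB",(268,145),95),("barC",(183,151),95),("bedL",(140,33),34),("bedR",(460,30),34),("pintop",(580,140),74),("bedbl",(171,228),34),("bedbr",(441,227),34),]: print(n,back(g,*p,z).round(1))
E
```

```text
[272.5 115.9] [561.9 103.   60. ] min 55.0 core 61.0 [58 56 56]
[284.8 116.1] [562.5  86.9  60. ] min 50.0 core 68.0 [66 63 66]
[302.7 115.9] [564.   63.4  60. ] min 89.0 core 92.0 [96 91 96]
[319.4 115.7] [565.4  41.3  60. ] min 90.0 core 92.0 [93 92 94]
[336.1 115.6] [566.7  19.4  60. ] min 90.0 core 93.0 [95 93 96]
[352.7 115.4] [568.   -2.5  60. ] min 89.0 core 92.0 [94 90 93]
[368.7 115.1] [569.5 -23.4  60. ] min 38.0 core 50.0 [48 46 47]
[386.2 115.1] [570.7 -46.5  60. ] min 88.0 core 91.0 [92 89 91]
[402.8 114.9] [572.1 -68.3  60. ] min 88.0 core 90.0 [93 91 92]
[419.4 114.7] [573.5 -90.2  60. ] min 87.0 core 91.0 [94 89 91]
fL [579.1 275.5  60. ]
fR [ 604.2 -137.4   60. ]
pL [451.9 221.8  60. ]
pR [ 473.7 -143.    60. ]
plR [ 601.5 -132.7   60. ]
plL [579.2 225.4  60. ]
barNW [560.1 210.5  95. ]
barA [572.5 106.1  95. ]
barB [527.6 102.5  95. ]
barC [514.7 208.   95. ]
bedL [657.  280.5  34. ]
bedR [ 682.3 -136.3   34. ]
pintop [ 552.6 -299.3   74. ]
bedbl [385.  264.4  34. ]
bedbr [ 408.1 -154.5   34. ]
```

The disc at (569,-23) is truly darker: its minimum is 38 with shading, against about 89 for the others. The discs beside the bar are only in its shadow. I'll take it as the candidate, to be confirmed by feel. The bed yaw is about 0.060. Now to the pin.

```bash
python3 -c "
from h import *
to(551,-298.5,170,0.06)"
```

```text
d cm [ 3.26 33.19 15.82] rv [ 0.     0.    -0.004] at [499.9  31.1 328.2] [3.141 0.    0.056] F [ 0.5  0.7 -0.5] w 85.5 t 2.15
```

>>> {"api": "send_rows", "payload": {"series": [{"ax":0,"ay":0,"dx":0.4,"dy":4,"dz":1,"az":0,"hand":0},{"ax":0,"ay":0,"dx":0.8,"dy":8,"dz":3,"az":0,"hand":0},{"ax":0,"ay":0,"dx":1.2,"dy":12,"dz":5,"az":0,"hand":0},{"ax":0,"ay":0,"dx":1.6,"dy":16,"dz":7,"az":0,"hand":0},{"ax":0,"ay":0,"dx":2,"dy":20,"dz":9,"az":0,"hand":0},{"ax":0,"ay":0,"dx":2.4,"dy":24,"dz":11,"az":0,"hand":0},{"ax":0,"ay":0,"dx":2.8,"dy":28,"dz":13,"az":0,"hand":0},{"ax":0,"ay":0,"dx":3.3,"dy":33.2,"dz":15.8,"az":0,"hand":0},{"ax":0,"ay":0,"dx":3.3,"dy":33.2,"dz":15.8,"az":0,"hand":0}]}}

```text
clock: 3.05
eef_pos: [549.6, -302.0, 167.7]
tool_rot: [3.14, 0.003, 0.053]
force: [-1.1, 0.2, 0.2]
width: 85.5
gripper_force: 0.0
```

```bash
python3 -c "
from h import *
to(551,-298.5,170,0.06)
g=get_image('wrist');np.savez('w2.npz',**g);im=g['pixels'][:,:,::-1]
print(proj(g,[551,-298.5,74]),proj(g,[551,-298.5,30]),read_state()['qpos'].round(2))
cv2.imwrite('pics/w2.png',im)"
```

```text
d cm [ 0.16 -0.34 -0.23] rv [ 0.001  0.003 -0.007] at [ 549.6 -302.   167.7] [3.14e+00 3.00e-03 5.30e-02] F [-1.1  0.2  0.2] w 85.5 t 3.05
[321.75251255 198.6430995 ] [322.39737665 185.73373285] [ 0.08  0.75  0.64  1.66 -0.54  0.92 -0.58]
```

View pics/w2.png

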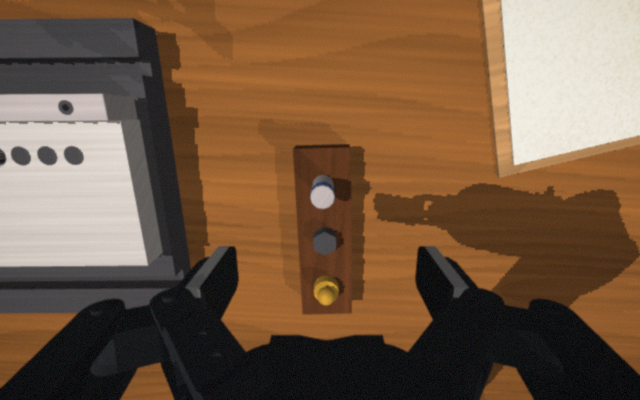

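The wrist view shows the pin top at (322,197), which is within about 1 px of the prediction. The stand is nearly aligned with the tool. I'll descend and grip.

>>> {"api": "send_rows", "payload": {"series": [{"ax":0,"ay":0,"dx":0.2,"dy":-0.3,"dz":4,"az":0,"hand":0},{"ax":0,"ay":0,"dx":0.2,"dy":-0.3,"dz":8,"az":0,"hand":0},{"ax":0,"ay":0,"dx":0.2,"dy":-0.3,"dz":11,"az":0,"hand":0},{"ax":0,"ay":0,"dx":0.2,"dy":-0.3,"dz":12.9,"az":0,"hand":0},{"ax":0,"ay":0,"dx":0.2,"dy":-0.3,"dz":12.9,"az":0,"hand":0.3},{"ax":0,"ay":0,"dx":0.2,"dy":-0.3,"dz":12.9,"az":0,"hand":0.9},{"ax":0,"ay":0,"dx":0.2,"dy":-0.3,"dz":12.9,"az":0,"hand":0.9},{"ax":0,"ay":0,"dx":0.2,"dy":-0.3,"dz":12.9,"az":0,"hand":0.9},{"ax":0,"ay":0,"dx":0.2,"dy":-0.3,"dz":12.9,"az":0,"hand":0.9},{"ax":0,"ay":0,"dx":0.2,"dy":-0.3,"dz":12.9,"az":0,"hand":0.9}]}}

```text
clock: 4.1
eef_pos: [554.3, -296.2, 42.8]
tool_rot: [3.139, -0.003, 0.055]
force: [-0.1, -1.5, 7.0]
width: 18.4
gripper_force: 58.3
```

>>> {"api": "send_rows", "payload": {"series": [{"ax":0,"ay":0,"dx":0,"dy":0,"dz":-1,"az":0,"hand":0.9},{"ax":0,"ay":0,"dx":0,"dy":0,"dz":-2.5,"az":0,"hand":0.9},{"ax":0,"ay":0,"dx":0,"dy":0,"dz":-5,"az":0,"hand":0.9},{"ax":0,"ay":0,"dx":0,"dy":0,"dz":-8,"az":0,"hand":0.9},{"ax":0,"ay":0,"dx":0,"dy":0,"dz":-12,"az":0,"hand":0.9},{"ax":0,"ay":0,"dx":0,"dy":0,"dz":-12,"az":0,"hand":0.9},{"ax":0,"ay":0,"dx":0,"dy":0,"dz":-12,"az":0,"hand":0.9}]}}

```text
clock: 4.8
eef_pos: [553.1, -293.9, 162.5]
tool_rot: [-3.14, -0.001, 0.056]
force: [-0.5, 0.9, -2.0]
width: 18.4
gripper_force: 59.0
```

```bash
python3 -c "
from h import *
to(568,-23.5,150,0.06)
for i in range(4): s=read_state(); print(s['eef_pos'].round(1))
g=get_image('wrist');np.savez('w3.npz',**g);im=g['pixels'][:,:,::-1]
g=get_image('side');
cv2.imwrite('pics/w3.png',np.hstack([im[150:400,200:440],cv2.resize(g['pixels'][150:330,270:450,::-1],(250,250))]))"
```

```text
d cm [  3.   -26.91   1.29] rv [-0.001 -0.001 -0.004] at [ 553.1 -293.9  162.5] [-3.14e+00 -1.00e-03  5.60e-02] F [-0.5  0.9 -2. ] w 18.4 t 4.8
[ 553.1 -293.9  162.5]
[ 553.1 -293.9  162.5]
[ 553.1 -293.9  162.5]
[ 553.1 -293.9  162.5]
```

View pics/w3.png

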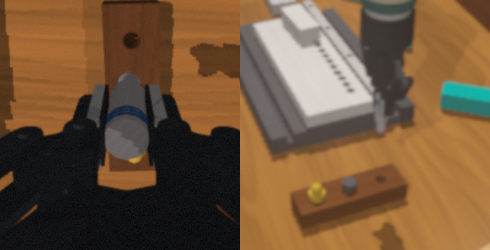

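```bash
python3 -c "
from h import *
g=dict(np.load('w3.npz'))
for dz in(33,11,-33):print(dz,proj(g,[553.1,-293.9,162.5-dz]))
im=g['pixels'][:,:,::-1]
cv2.imwrite('pics/w3b.png',cv2.resize(im[205:330,270:370],None,fx=4,fy=4,interpolation=cv2.INTER_CUBIC))"
```

```text
33 [326.02684866 228.6846462 ]
11 [325.90580515 243.49716204]
-33 [325.53985534 288.27971336]
```

View pics/w3b.png

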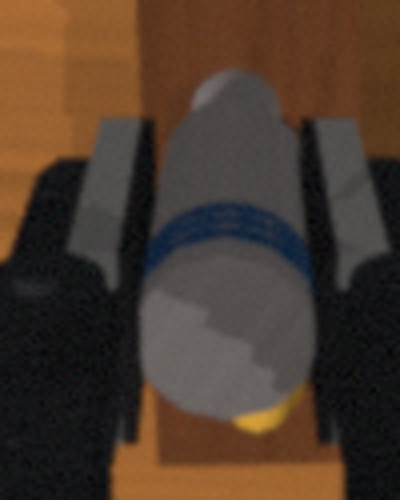

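The pin is held upright. The head top is at about (327,289), against a prediction of (325.5,288), and the tip is where expected, about 33 mm below the TCP. I'll move above the candidate hole.

>>> {"api": "send_rows", "payload": {"series": [{"ax":0,"ay":0,"dx":0.3,"dy":-3,"dz":0,"az":0,"hand":0.9},{"ax":0,"ay":0,"dx":0.7,"dy":-7,"dz":0,"az":0,"hand":0.9},{"ax":0,"ay":0,"dx":1.2,"dy":-11,"dz":0.3,"az":0,"hand":0.9},{"ax":0,"ay":0,"dx":1.6,"dy":-15,"dz":0.6,"az":0,"hand":0.9},{"ax":0,"ay":0,"dx":2.1,"dy":-19,"dz":1,"az":0,"hand":0.9},{"ax":0,"ay":0,"dx":2.5,"dy":-23,"dz":1.3,"az":0,"hand":0.9},{"ax":0,"ay":0,"dx":2.8,"dy":-25.5,"dz":2,"az":0,"hand":0.9},{"ax":0,"ay":0,"dx":3,"dy":-26.9,"dz":3,"az":0,"hand":0.9},{"ax":0,"ay":0,"dx":3,"dy":-26.9,"dz":4,"az":0,"hand":0.9},{"ax":0,"ay":0,"dx":3,"dy":-26.9,"dz":4,"az":0,"hand":0.9}]}}

```text
clock: 5.9
eef_pos: [566.6, -26.1, 119.4]
tool_rot: [3.141, 0.004, 0.054]
force: [-1.0, 0.3, -1.7]
width: 18.5
gripper_force: 59.0
```

```bash
python3 -c "
from h import *
to(568,-23.5,110,0.06)
g=get_image('wrist');np.savez('w4.npz',**g);im=g['pixels'][:,:,::-1]
s=read_state()['eef_pos']
for p in ([568.3,-24,60],s-[0,0,33],s-[0,0,-33]):print(proj(g,p))
cv2.imwrite('pics/w4.png',cv2.resize(im[160:300,230:420],None,fx=4,fy=4,interpolation=cv2.INTER_CUBIC))"
```

```text
d cm [ 0.16 -0.25  0.94] rv [ 0.001  0.004 -0.006] at [566.6 -26.1 119.4] [3.141 0.004 0.054] F [-1.   0.3 -1.7] w 18.5 t 5.9
[323.12201032 212.00780672]
[327.47008531 228.21026825]
[328.13426128 288.78352506]
```

View pics/w4.png

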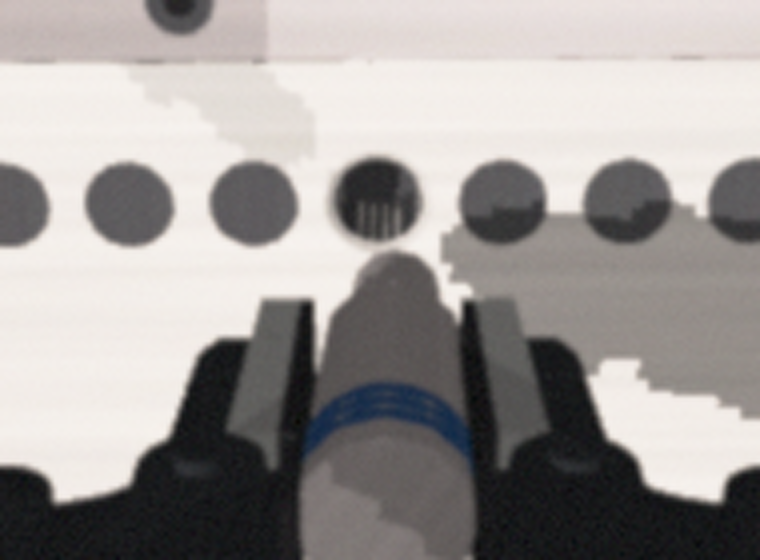

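The close view shows the open chamfered hole clearly, centred at crop (377,198) → px (324,209.5), with the gripper reflected in it. The tip is at about (329,228). The correction is about +3.5 mm in tool x and -2.2 mm in tool y.

>>> {"api": "send_rows", "payload": {"series": [{"ax":0,"ay":0,"dx":0.35,"dy":-0.22,"dz":0,"az":0,"hand":0.9},{"ax":0,"ay":0,"dx":0.35,"dy":-0.22,"dz":1,"az":0,"hand":0.9},{"ax":0,"ay":0,"dx":0.35,"dy":-0.22,"dz":1.6,"az":0,"hand":0.9},{"ax":0,"ay":0,"dx":0.35,"dy":-0.22,"dz":1.6,"az":0,"hand":0.9},{"ax":0,"ay":0,"dx":0.35,"dy":-0.22,"dz":1.6,"az":0,"hand":0.9}]}}

```text
clock: 6.45
eef_pos: [571.3, -22.5, 105.0]
tool_rot: [3.142, 0.001, 0.055]
force: [0.2, -0.6, -1.1]
width: 18.5
gripper_force: 59.0
```

```bash
python3 -c "
from h import *
to(570,-24.8,100,0.06)
g=get_image('wrist');np.savez('w5.npz',**g);im=g['pixels'][:,:,::-1]
s=read_state()['eef_pos']
for p in ([570,-24.8,60],s-[0,0,33],s-[0,0,-33]):print(proj(g,p))
cv2.imwrite('pics/w5.png',cv2.resize(im[170:310,230:420],None,fx=4,fy=4,interpolation=cv2.INTER_CUBIC))"
```

```text
d cm [-0.15  0.22  0.5 ] rv [ 0.     0.001 -0.005] at [571.3 -22.5 105. ] [3.142e+00 1.000e-03 5.500e-02] F [ 0.2 -0.6 -1.1] w 18.5 t 6.45
[329.24905624 223.88465252]
[325.82311467 228.41441271]
[325.47111266 288.21797495]
```

View pics/w5.png

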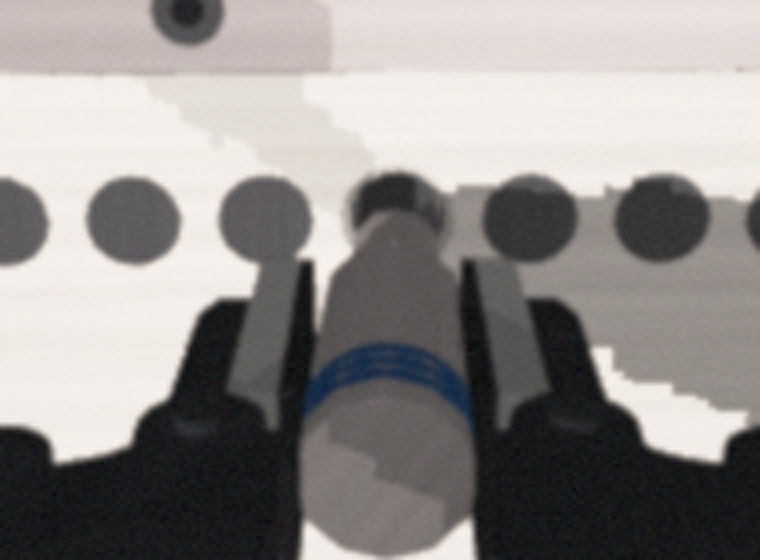

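The tip is now aligned with the hole in u (329), and the predicted landing is about 1–1.5 mm too far in +x. I'll correct by -1 mm and descend gently.

>>> {"api": "send_rows", "payload": {"series": [{"ax":0,"ay":0,"dx":-0.1,"dy":0,"dz":0.2,"az":0,"hand":0.9},{"ax":0,"ay":0,"dx":-0.1,"dy":0,"dz":0.4,"az":0,"hand":0.9},{"ax":0,"ay":0,"dx":-0.1,"dy":0,"dz":0.6,"az":0,"hand":0.9},{"ax":0,"ay":0,"dx":-0.1,"dy":0,"dz":0.8,"az":0,"hand":0.9},{"ax":0,"ay":0,"dx":-0.1,"dy":0,"dz":0.9,"az":0,"hand":0.9},{"ax":0,"ay":0,"dx":-0.1,"dy":0,"dz":1.0,"az":0,"hand":0.9},{"ax":0,"ay":0,"dx":-0.1,"dy":0,"dz":1.1,"az":0,"hand":0.9},{"ax":0,"ay":0,"dx":-0.1,"dy":0,"dz":1.2,"az":0,"hand":0.9}]}}

```text
clock: 7.3
eef_pos: [570.6, -22.3, 93.2]
tool_rot: [-3.142, -0.0, 0.056]
force: [0.6, 0.1, -0.6]
width: 18.5
gripper_force: 59.0
```

>>> {"api": "send_rows", "payload": {"series": [{"ax":0,"ay":0,"dx":0,"dy":0,"dz":0.1,"az":0,"hand":0.9},{"ax":0,"ay":0,"dx":0,"dy":0,"dz":0.2,"az":0,"hand":0.9}]}}

```text
clock: 7.5
eef_pos: [570.7, -22.4, 91.3]
tool_rot: [3.142, -0.0, 0.056]
force: [-0.8, 0.0, -1.0]
width: 18.4
gripper_force: 59.0
```

>>> {"api": "send_rows", "payload": {"series": [{"ax":0,"ay":0,"dx":0,"dy":0,"dz":0.1,"az":0,"hand":0.9},{"ax":0,"ay":0,"dx":0,"dy":0,"dz":0.2,"az":0,"hand":0.9}]}}

```text
clock: 7.7
eef_pos: [570.7, -22.4, 89.3]
tool_rot: [3.141, -0.0, 0.056]
force: [0.5, 0.2, -0.9]
width: 18.3
gripper_force: 59.0
```

>>> {"api": "send_rows", "payload": {"series": [{"ax":0,"ay":0,"dx":0,"dy":0,"dz":0.1,"az":0,"hand":0.9},{"ax":0,"ay":0,"dx":0,"dy":0,"dz":0.2,"az":0,"hand":0.9}]}}

```text
clock: 7.9
eef_pos: [570.7, -22.4, 87.3]
tool_rot: [3.141, -0.0, 0.056]
force: [0.5, -0.5, -1.0]
width: 18.6
gripper_force: 59.0
```

No contact force, so the pin is going into the hole. I'll continue.

>>> {"api": "send_rows", "payload": {"series": [{"ax":0,"ay":0,"dx":0,"dy":0,"dz":0.15,"az":0,"hand":0.9},{"ax":0,"ay":0,"dx":0,"dy":0,"dz":0.3,"az":0,"hand":0.9},{"ax":0,"ay":0,"dx":0,"dy":0,"dz":0.45,"az":0,"hand":0.9}]}}

```text
clock: 8.2
eef_pos: [570.7, -22.4, 82.7]
tool_rot: [3.141, -0.0, 0.056]
force: [0.4, -0.2, 0.4]
width: 18.4
gripper_force: 59.0
```

>>> {"api": "send_rows", "payload": {"series": [{"ax":0,"ay":0,"dx":0,"dy":0,"dz":0.15,"az":0,"hand":0.9},{"ax":0,"ay":0,"dx":0,"dy":0,"dz":0.3,"az":0,"hand":0.9},{"ax":0,"ay":0,"dx":0,"dy":0,"dz":0.45,"az":0,"hand":0.9}]}}

```text
clock: 8.5
eef_pos: [570.7, -22.4, 78.2]
tool_rot: [3.141, -0.0, 0.056]
force: [0.2, -0.6, -0.5]
width: 18.3
gripper_force: 59.0
```

>>> {"api": "send_rows", "payload": {"series": [{"ax":0,"ay":0,"dx":0,"dy":0,"dz":0.1,"az":0,"hand":0.9},{"ax":0,"ay":0,"dx":0,"dy":0,"dz":0.2,"az":0,"hand":0.9}]}}

```text
clock: 8.7
eef_pos: [570.8, -22.5, 76.3]
tool_rot: [3.141, -0.0, 0.056]
force: [1.7, -1.2, -0.7]
width: 18.2
gripper_force: 59.0
```

>>> {"api": "send_rows", "payload": {"series": [{"ax":0,"ay":0,"dx":0,"dy":0,"dz":0.1,"az":0,"hand":0.9},{"ax":0,"ay":0,"dx":0,"dy":0,"dz":0.15,"az":0,"hand":0.9}]}}

```text
clock: 8.9
eef_pos: [570.7, -22.5, 74.8]
tool_rot: [3.141, -0.0, 0.056]
force: [1.6, -0.4, 0.1]
width: 18.3
gripper_force: 59.0
```

>>> {"api": "send_rows", "payload": {"series": [{"ax":0,"ay":0,"dx":0,"dy":0,"dz":0.1,"az":0,"hand":0.9},{"ax":0,"ay":0,"dx":0,"dy":0,"dz":0.1,"az":0,"hand":0.9}]}}

```text
clock: 9.1
eef_pos: [570.8, -22.5, 73.7]
tool_rot: [3.141, -0.0, 0.056]
force: [2.6, -1.2, -0.3]
width: 18.3
gripper_force: 59.0
```

>>> {"api": "send_rows", "payload": {"series": [{"ax":0,"ay":0,"dx":0,"dy":0,"dz":0.07,"az":0,"hand":0.9},{"ax":0,"ay":0,"dx":0,"dy":0,"dz":0.07,"az":0,"hand":0.9}]}}

```text
clock: 9.3
eef_pos: [570.8, -22.5, 73.1]
tool_rot: [3.141, -0.0, 0.056]
force: [2.4, -1.2, -2.2]
width: 18.8
gripper_force: 59.0
```

>>> {"api": "send_rows", "payload": {"series": [{"ax":0,"ay":0,"dx":0,"dy":0,"dz":0.07,"az":0,"hand":0.9},{"ax":0,"ay":0,"dx":0,"dy":0,"dz":0.07,"az":0,"hand":0.9}]}}

```text
clock: 9.5
eef_pos: [570.8, -22.5, 72.8]
tool_rot: [3.142, -0.001, 0.056]
force: [1.0, -1.6, 3.0]
width: 18.5
gripper_force: 59.6
```

Contact is starting. One more small push, then I'll ease off and release.

>>> {"api": "send_rows", "payload": {"series": [{"ax":0,"ay":0,"dx":0,"dy":0,"dz":0.05,"az":0,"hand":0.9},{"ax":0,"ay":0,"dx":0,"dy":0,"dz":0.05,"az":0,"hand":0.9}]}}

```text
clock: 9.7
eef_pos: [570.9, -22.5, 72.7]
tool_rot: [-3.141, -0.001, 0.056]
force: [-0.6, -1.5, 7.0]
width: 18.2
gripper_force: 60.0
```

>>> {"api": "send_rows", "payload": {"series": [{"ax":0,"ay":0,"dx":0,"dy":0,"dz":-0.02,"az":0,"hand":0.7},{"ax":0,"ay":0,"dx":0,"dy":0,"dz":-0.02,"az":0,"hand":0.5},{"ax":0,"ay":0,"dx":0,"dy":0,"dz":-0.02,"az":0,"hand":0.4},{"ax":0,"ay":0,"dx":0,"dy":0,"dz":-0.02,"az":0,"hand":0.4},{"ax":0,"ay":0,"dx":0,"dy":0,"dz":-1,"az":0,"hand":0.4},{"ax":0,"ay":0,"dx":0,"dy":0,"dz":-4,"az":0,"hand":0.4},{"ax":0,"ay":0,"dx":0,"dy":0,"dz":-9,"az":0,"hand":0.4},{"ax":0,"ay":0,"dx":0,"dy":0,"dz":-12,"az":0,"hand":0.4}]}}

```text
clock: 10.5
eef_pos: [571.4, -23.0, 195.3]
tool_rot: [3.141, -0.003, 0.055]
force: [0.8, 0.1, -0.6]
width: 51.2
gripper_force: 0.0
```

```bash
python3 -c "
from h import *
to(500,120,200,0.06)
g=get_image('wrist');np.savez('w6.npz',**g);im=g['pixels'][:,:,::-1]
for p in ([570,-24,60],[570,-24,104]):print(proj(g,p))
cv2.imwrite('pics/w6.png',im)"
```

```text
d cm [ -6.35 -14.68  -0.5 ] rv [ 0.001 -0.003 -0.005] at [571.4 -23.  195.3] [ 3.141e+00 -3.000e-03  5.500e-02] F [ 0.8  0.1 -0.6] w 51.2 t 10.5
[326.86586394 190.38318714]
[326.9754079  203.82684623]
```

View pics/w6.png

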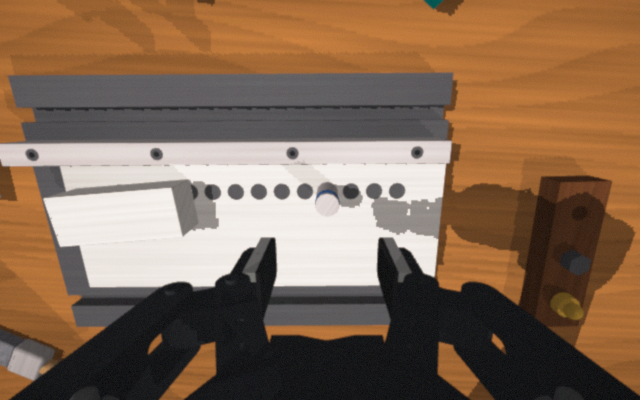

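The pin stands at (327,203), exactly where a seated head top should project. The bar's top face spans roughly (46,199), (179,186), (183,236), (60,245). That was my tenth picture, so from here I'll work from numbers alone.

```bash
cat >> h.py <<'E'
P0=np.array([570.,-24.]);YB=0.06
def bed(p): d=np.array(p[:2])-P0; c,s=np.cos(YB),np.sin(YB); return np.array([c*d[0]+s*d[1],-s*d[0]+c*d[1]])
def wb(bx,by): c,s=np.cos(YB),np.sin(YB); return P0+[c*bx-s*by,s*bx+c*by]
def tob(bx,by,z,yaw=YB):
    s=read_state(); print("bed now",bed(s["eef_pos"]).round(1)); to(*wb(bx,by),z,yaw,s)
E
python3 - <<'E'
from h import *
g=dict(np.load('w6.npz'))
for p in[(46,199),(179,186),(183,236),(60,245)]: q=back(g,*p,95);print(q.round(1),bed(q).round(1))
for p in[(0,165),(450,164)]: q=back(g,*p,60);print("fence",q.round(1),bed(q).round(1))
tob(-76,182,150)
E
```

```text
[558.6 211.5  95. ] [  2.7 235.7]
[576.   99.2  95. ] [ 13.3 122.6]
[531.2  99.2  95. ] [-31.3 125.3]
[516.7 207.5  95. ] [-39.3 234.3]
fence [577.6 281.   60. ] [ 25.9 304. ]
fence [ 601.6 -137.    60. ] [  24.8 -114.7]
bed now [3.9 0.1]
d cm [ -8.13 -18.16   4.83] rv [ 0.001 -0.01  -0.005] at [573.9 -23.7 199.3] [ 3.14  -0.01   0.055] F [ 0.5 -0.6  2.7] w 50.9 t 10.55
```

>>> {"api": "send_rows", "payload": {"series": [{"ax":0,"ay":0,"dx":-1.5,"dy":-3,"dz":0,"az":0,"hand":1},{"ax":0,"ay":0,"dx":-3,"dy":-7,"dz":0.5,"az":0,"hand":1},{"ax":0,"ay":0,"dx":-5,"dy":-11,"dz":1.5,"az":0,"hand":1},{"ax":0,"ay":0,"dx":-7,"dy":-15,"dz":3,"az":0,"hand":1},{"ax":0,"ay":0,"dx":-8.1,"dy":-18.2,"dz":4.5,"az":0,"hand":1},{"ax":0,"ay":0,"dx":-8.1,"dy":-18.2,"dz":4.5,"az":0,"hand":1},{"ax":0,"ay":0,"dx":-8.1,"dy":-18.2,"dz":4.5,"az":0,"hand":1}]}}

```text
clock: 11.25
eef_pos: [479.4, 155.3, 147.0]
tool_rot: [3.141, 0.0, 0.058]
force: [0.9, 0.0, 0.1]
width: -0.1
gripper_force: 0.0
```

```bash
python3 -c "
from h import *
tob(-76,180,70)"
```

```text
bed now [-79.7 184.4]
d cm [0.37 0.44 7.7 ] rv [ 0.     0.    -0.002] at [479.4 155.3 147. ] [3.141 0.    0.058] F [0.9 0.  0.1] w -0.1 t 11.25
```

>>> {"api": "send_rows", "payload": {"series": [{"ax":0,"ay":0,"dx":0,"dy":0.4,"dz":3,"az":0,"hand":1},{"ax":0,"ay":0,"dx":0,"dy":0.4,"dz":6,"az":0,"hand":1},{"ax":0,"ay":0,"dx":0,"dy":0.4,"dz":7.5,"az":0,"hand":1},{"ax":0,"ay":0,"dx":0,"dy":0.4,"dz":7.5,"az":0,"hand":1},{"ax":0,"ay":0,"dx":1,"dy":0.4,"dz":7.5,"az":0,"hand":1},{"ax":0,"ay":0,"dx":2,"dy":0.4,"dz":7.5,"az":0,"hand":1},{"ax":0,"ay":0,"dx":2.4,"dy":0.4,"dz":7.5,"az":0,"hand":1}]}}

```text
clock: 11.95
eef_pos: [506.8, 152.2, 73.2]
tool_rot: [-3.142, -0.004, 0.056]
force: [-0.7, -0.2, 0.3]
width: -0.2
gripper_force: 0.0
```

>>> {"api": "send_rows", "payload": {"series": [{"ax":0,"ay":0,"dx":0.3,"dy":0,"dz":0,"az":0,"hand":1},{"ax":0,"ay":0,"dx":0.6,"dy":0,"dz":0,"az":0,"hand":1},{"ax":0,"ay":0,"dx":0.9,"dy":0,"dz":0,"az":0,"hand":1},{"ax":0,"ay":0,"dx":1.2,"dy":0,"dz":0,"az":0,"hand":1}]}}

```text
clock: 12.35
eef_pos: [514.3, 153.1, 71.7]
tool_rot: [-3.141, 0.003, 0.056]
force: [-3.4, -0.8, 1.3]
width: 0.0
gripper_force: 1.7
```

>>> {"api": "send_rows", "payload": {"series": [{"ax":0,"ay":0,"dx":0.2,"dy":0,"dz":0,"az":0,"hand":1},{"ax":0,"ay":0,"dx":0.4,"dy":0,"dz":0,"az":0,"hand":1},{"ax":0,"ay":0,"dx":0.6,"dy":0,"dz":0,"az":0,"hand":1},{"ax":0,"ay":0,"dx":0.8,"dy":0,"dz":0,"az":0,"hand":1}]}}

```text
clock: 12.75
eef_pos: [523.8, 153.3, 71.8]
tool_rot: [3.141, 0.0, 0.056]
force: [-2.6, -0.2, 0.3]
width: 0.0
gripper_force: 1.0
```

>>> {"api": "send_rows", "payload": {"series": [{"ax":0,"ay":0,"dx":0.15,"dy":0,"dz":0,"az":0,"hand":1},{"ax":0,"ay":0,"dx":0.3,"dy":0,"dz":0,"az":0,"hand":1}]}}

```text
clock: 12.95
eef_pos: [526.9, 153.5, 71.8]
tool_rot: [3.141, -0.0, 0.056]
force: [-2.1, 0.1, -0.3]
width: -0.3
gripper_force: 1.1
```

>>> {"api": "send_rows", "payload": {"series": [{"ax":0,"ay":0,"dx":0.1,"dy":0,"dz":0,"az":0,"hand":1},{"ax":0,"ay":0,"dx":0.2,"dy":0,"dz":0,"az":0,"hand":1}]}}

```text
clock: 13.15
eef_pos: [528.2, 154.0, 71.8]
tool_rot: [-3.141, 0.001, 0.056]
force: [-3.1, 1.5, 0.0]
width: 0.1
gripper_force: 1.5
```

>>> {"api": "send_rows", "payload": {"series": [{"ax":0,"ay":0,"dx":0.1,"dy":0,"dz":0,"az":0,"hand":1},{"ax":0,"ay":0,"dx":0.15,"dy":0,"dz":0,"az":0,"hand":1}]}}

```text
clock: 13.35
eef_pos: [530.0, 154.2, 71.8]
tool_rot: [-3.141, 0.001, 0.056]
force: [-3.9, 1.2, 0.7]
width: 0.3
gripper_force: 1.7
```

>>> {"api": "send_rows", "payload": {"series": [{"ax":0,"ay":0,"dx":0.1,"dy":0,"dz":0,"az":0,"hand":1},{"ax":0,"ay":0,"dx":0.15,"dy":0,"dz":0,"az":0,"hand":1}]}}

```text
clock: 13.55
eef_pos: [529.9, 154.2, 71.8]
tool_rot: [-3.14, 0.004, 0.056]
force: [-7.7, 1.6, 4.1]
width: -0.0
gripper_force: 3.6
```

>>> {"api": "send_rows", "payload": {"series": [{"ax":0,"ay":0,"dx":0.1,"dy":0,"dz":0,"az":0,"hand":1},{"ax":0,"ay":0,"dx":0.1,"dy":0,"dz":0,"az":0,"hand":1}]}}

```text
clock: 13.75
eef_pos: [529.9, 154.2, 71.7]
tool_rot: [-3.14, 0.005, 0.056]
force: [-8.4, 1.2, 5.1]
width: 0.1
gripper_force: 4.2
```

```bash
cat >> h.py <<'E'
def rms(g):  # bar top face: bright, low-saturation blob -> compare edges along bed lines
    pass
E
python3 - <<'E'
from h import *
tob(-40,180,72)
g=get_image('wrist');np.savez('w7.npz',**g)
print(proj(g,[*wb(5.5,180),95]))
E
```

```text
bed now [-29.3 180.3]
d cm [-1.07  0.03 -0.02] rv [-0.001  0.005 -0.004] at [529.9 154.2  71.7] [-3.14   0.005  0.056] F [-8.4  1.2  5.1] w 0.1 t 13.75
[325.91257251 201.15947696]
```

The bar is flush: it stopped at bx -29, close to the expected -28, at about 8 N. Now round to its +y end.

>>> {"api": "send_rows", "payload": {"series": [{"ax":0,"ay":0,"dx":-1,"dy":0,"dz":0,"az":0,"hand":1},{"ax":0,"ay":0,"dx":-2,"dy":0,"dz":-2,"az":0,"hand":1},{"ax":0,"ay":0,"dx":-2,"dy":0,"dz":-6,"az":0,"hand":1},{"ax":0,"ay":0,"dx":0,"dy":-4,"dz":-6,"az":0,"hand":1},{"ax":0,"ay":0,"dx":2,"dy":-8,"dz":-6,"az":0,"hand":1},{"ax":0,"ay":0,"dx":3.2,"dy":-9.2,"dz":-6,"az":0,"hand":1},{"ax":0,"ay":0,"dx":3.2,"dy":-9.2,"dz":-6,"az":0,"hand":1}]}}

```text
clock: 14.5
eef_pos: [561.9, 250.3, 132.1]
tool_rot: [-3.141, -0.005, 0.06]
force: [-0.4, -0.7, 0.3]
width: 0.1
gripper_force: 0.0
```

```bash
python3 - <<'E'
from h import *
tob(5,272,72)
g=get_image('top');np.savez('t1.npz',**g)
im=cv2.cvtColor(g['pixels'],cv2.COLOR_RGB2GRAY)
# brightness along bed x at several by at z=95
from scipy.ndimage import map_coordinates as mc
for by in(190,170,150,135):
    b=np.arange(-40,-8,2);pts=np.array([proj(g,[*wb(x,by),60]) for x in b]);print(by,mc(im.astype(float),[pts[:,1],pts[:,0]],order=1).astype(int))
b=np.arange(100,140,2);pts=np.array([proj(g,[*wb(0,y),95]) for y in b]);print(mc(im.astype(float),[pts[:,1],pts[:,0]],order=1).astype(int))
b=np.arange(220,260,2);pts=np.array([proj(g,[*wb(0,y),95]) for y in b]);print(mc(im.astype(float),[pts[:,1],pts[:,0]],order=1).astype(int))
E
```

```text
bed now [  8.4 274.3]
d cm [-0.37  0.24  6.01] rv [-0.001 -0.005  0.   ] at [561.9 250.3 132.1] [-3.141 -0.005  0.06 ] F [-0.4 -0.7  0.3] w 0.1 t 14.5
190 [166 156 153 152 152 154 156 154 151 147 141 133 140 153 164 158]
170 [153 154 154 154 152 152 153 153 149 144 137 131 130 141 151 157]
150 [154 152 153 153 153 154 155 154 151 147 140 131 133 145 160 159]
135 [154 154 153 154 154 155 156 153 149 144 139 131 135 145 155 157]
[245 242 228 197 150 103 103 120 140 153 153 153 147 135 135 147 153 155
 156 154]
[155 158 156 156 157 158 157 165 186 215 233 233 210 161  97  84  80  80
  82  83]
```

The bar side lies parallel to the fence: its edge is at the same bx from y 135 to 190. Now I'll descend and push along -y.

>>> {"api": "send_rows", "payload": {"series": [{"ax":0,"ay":0,"dx":-0.35,"dy":0,"dz":3,"az":0,"hand":1},{"ax":0,"ay":0,"dx":-0.35,"dy":0,"dz":6,"az":0,"hand":1},{"ax":0,"ay":0,"dx":-0.35,"dy":0,"dz":6,"az":0,"hand":1},{"ax":0,"ay":0,"dx":-0.35,"dy":0.5,"dz":6,"az":0,"hand":1},{"ax":0,"ay":0,"dx":-0.35,"dy":1,"dz":6,"az":0,"hand":1},{"ax":0,"ay":0,"dx":-0.35,"dy":1.4,"dz":6,"az":0,"hand":1},{"ax":0,"ay":0,"dx":-0.35,"dy":1.7,"dz":6,"az":0,"hand":1},{"ax":0,"ay":0,"dx":-0.35,"dy":2,"dz":6,"az":0,"hand":1}]}}

```text
clock: 15.35
eef_pos: [557.6, 227.0, 72.6]
tool_rot: [-3.141, -0.001, 0.055]
force: [0.1, -0.2, -0.5]
width: 0.3
gripper_force: 0.0
```

>>> {"api": "send_rows", "payload": {"series": [{"ax":0,"ay":0,"dx":0,"dy":0.3,"dz":0,"az":0,"hand":1},{"ax":0,"ay":0,"dx":0,"dy":0.6,"dz":0,"az":0,"hand":1},{"ax":0,"ay":0,"dx":0,"dy":0.9,"dz":0,"az":0,"hand":1},{"ax":0,"ay":0,"dx":0,"dy":1.2,"dz":0,"az":0,"hand":1}]}}

```text
clock: 15.75
eef_pos: [557.9, 215.8, 72.0]
tool_rot: [-3.141, -0.0, 0.056]
force: [0.1, 4.1, 2.6]
width: 0.4
gripper_force: 1.6
```

>>> {"api": "send_rows", "payload": {"series": [{"ax":0,"ay":0,"dx":0,"dy":0.4,"dz":0,"az":0,"hand":1},{"ax":0,"ay":0,"dx":0,"dy":0.8,"dz":0,"az":0,"hand":1},{"ax":0,"ay":0,"dx":0,"dy":1.2,"dz":0,"az":0,"hand":1},{"ax":0,"ay":0,"dx":0,"dy":1.6,"dz":0,"az":0,"hand":1},{"ax":0,"ay":0,"dx":0,"dy":2,"dz":0,"az":0,"hand":1},{"ax":0,"ay":0,"dx":0,"dy":2.4,"dz":0,"az":0,"hand":1},{"ax":0,"ay":0,"dx":0,"dy":2.8,"dz":0,"az":0,"hand":1},{"ax":0,"ay":0,"dx":0,"dy":3.2,"dz":0,"az":0,"hand":1},{"ax":0,"ay":0,"dx":0,"dy":3.6,"dz":0,"az":0,"hand":1},{"ax":0,"ay":0,"dx":0,"dy":4,"dz":0,"az":0,"hand":1}]}}

```text
clock: 16.75
eef_pos: [560.0, 175.1, 71.9]
tool_rot: [-3.142, 0.0, 0.056]
force: [-0.1, 3.5, 2.5]
width: -0.0
gripper_force: 1.7
```

```bash
cat > m.py <<'E'
from h import *
from scipy.ndimage import map_coordinates as mc
import sys
lo,hi=map(int,sys.argv[1:3])
s=read_state();print("bed now",bed(s["eef_pos"]).round(1))
g=get_image('top');im=cv2.cvtColor(g['pixels'],cv2.COLOR_RGB2GRAY).astype(float)
def line(P): p=np.array([proj(g,q) for q in P]); return mc(im,[p[:,1],p[:,0]],order=1)
def sub(x,v): i=int(np.argmin(v)); i=min(max(i,1),len(v)-2); a,b,c=v[i-1:i+2]; return x[i]+(x[1]-x[0])*.5*(a-c)/(a-2*b+c+1e-9)
b=np.arange(-28,-6,1.); r=[]
for by in np.arange(lo,hi,10): r.append((by,sub(b,line([[*wb(x,by),60] for x in b]))))
r=np.array(r); k=np.polyfit(r[:,0],r[:,1],1); print("side dark edge",r[:,1].round(1),"slope",k[0].round(4))
b=np.arange(0,lo+40,2.);print("end profile z95 bx=-8:",list(zip(b.astype(int),line([[*wb(-8,y),95] for y in b]).astype(int))))
E
python3 m.py 110 190
```

```text
bed now [  2.  199.3]
side dark edge [-16.8 -16.4 -17.7 -17.7 -17.  -17.  -18.2 -17.3] slope -0.0114
end profile z95 bx=-8: [(np.int64(0), np.int64(161)), (np.int64(2), np.int64(150)), (np.int64(4), np.int64(132)), (np.int64(6), np.int64(108)), (np.int64(8), np.int64(89)), (np.int64(10), np.int64(82)), (np.int64(12), np.int64(88)), (np.int64(14), np.int64(102)), (np.int64(16), np.int64(112)), (np.int64(18), np.int64(97)), (np.int64(20), np.int64(72)), (np.int64(22), np.int64(51)), (np.int64(24), np.int64(46)), (np.int64(26), np.int64(48)), (np.int64(28), np.int64(53)), (np.int64(30), np.int64(69)), (np.int64(32), np.int64(98)), (np.int64(34), np.int64(132)), (np.int64(36), np.int64(139)), (np.int64(38), np.int64(123)), (np.int64(40), np.int64(96)), (np.int64(42), np.int64(69)), (np.int64(44), np.int64(62)), (np.int64(46), np.int64(55)), (np.int64(48), np.int64(54)), (np.int64(50), np.int64(62)), (np.int64(52), np.int64(85)), (np.int64(54), np.int64(124)), (np.int64(56), np.int64(144)), (np.int64(58), np.int64(141)), (np.int64(60), np.int64(115)), (np.int64(62), np.int64(72)), (np.int
[... 644 characters left out ...]
.int64(106), np.int64(159)), (np.int64(108), np.int64(159)), (np.int64(110), np.int64(161)), (np.int64(112), np.int64(159)), (np.int64(114), np.int64(157)), (np.int64(116), np.int64(159)), (np.int64(118), np.int64(159)), (np.int64(120), np.int64(159)), (np.int64(122), np.int64(159)), (np.int64(124), np.int64(160)), (np.int64(126), np.int64(159)), (np.int64(128), np.int64(159)), (np.int64(130), np.int64(160)), (np.int64(132), np.int64(161)), (np.int64(134), np.int64(162)), (np.int64(136), np.int64(161)), (np.int64(138), np.int64(160)), (np.int64(140), np.int64(159)), (np.int64(142), np.int64(159)), (np.int64(144), np.int64(160)), (np.int64(146), np.int64(161)), (np.int64(148), np.int64(160))]
```

The bar's leading end is at by ≈ 75 and the pusher at 199, so contact with the pin should come near pusher by ≈ 134. I'll push 52 mm, then slow down.

>>> {"api": "send_rows", "payload": {"series": [{"ax":0,"ay":0,"dx":0,"dy":0.5,"dz":0,"az":0,"hand":1},{"ax":0,"ay":0,"dx":0,"dy":1,"dz":0,"az":0,"hand":1},{"ax":0,"ay":0,"dx":0,"dy":1.5,"dz":0,"az":0,"hand":1},{"ax":0,"ay":0,"dx":0,"dy":2,"dz":0,"az":0,"hand":1},{"ax":0,"ay":0,"dx":0,"dy":2.5,"dz":0,"az":0,"hand":1},{"ax":0,"ay":0,"dx":0,"dy":3,"dz":0,"az":0,"hand":1},{"ax":0,"ay":0,"dx":0,"dy":3.5,"dz":0,"az":0,"hand":1},{"ax":0,"ay":0,"dx":0,"dy":4,"dz":0,"az":0,"hand":1},{"ax":0,"ay":0,"dx":0,"dy":4.4,"dz":0,"az":0,"hand":1},{"ax":0,"ay":0,"dx":0,"dy":4.7,"dz":0,"az":0,"hand":1}]}}

```text
clock: 17.8
eef_pos: [562.5, 127.8, 71.8]
tool_rot: [3.141, 0.0, 0.055]
force: [0.3, 2.3, -0.3]
width: 0.1
gripper_force: 1.0
```

>>> {"api": "send_rows", "payload": {"series": [{"ax":0,"ay":0,"dx":0,"dy":0.2,"dz":0,"az":0,"hand":1},{"ax":0,"ay":0,"dx":0,"dy":0.4,"dz":0,"az":0,"hand":1},{"ax":0,"ay":0,"dx":0,"dy":0.6,"dz":0,"az":0,"hand":1},{"ax":0,"ay":0,"dx":0,"dy":0.8,"dz":0,"az":0,"hand":1}]}}

```text
clock: 18.2
eef_pos: [563.0, 120.4, 71.8]
tool_rot: [3.142, 0.0, 0.056]
force: [1.1, 1.1, 0.1]
width: -0.2
gripper_force: 0.8
```

>>> {"api": "send_rows", "payload": {"series": [{"ax":0,"ay":0,"dx":0,"dy":0.1,"dz":0,"az":0,"hand":1},{"ax":0,"ay":0,"dx":0,"dy":0.2,"dz":0,"az":0,"hand":1},{"ax":0,"ay":0,"dx":0,"dy":0.3,"dz":0,"az":0,"hand":1},{"ax":0,"ay":0,"dx":0,"dy":0.4,"dz":0,"az":0,"hand":1},{"ax":0,"ay":0,"dx":0,"dy":0.5,"dz":0,"az":0,"hand":1}]}}

```text
clock: 18.7
eef_pos: [563.4, 115.5, 71.9]
tool_rot: [-3.142, 0.0, 0.056]
force: [-0.3, 2.6, -1.3]
width: 0.3
gripper_force: 0.8
```

>>> {"api": "send_rows", "payload": {"series": [{"ax":0,"ay":0,"dx":0,"dy":0.1,"dz":0,"az":0,"hand":1},{"ax":0,"ay":0,"dx":0,"dy":0.15,"dz":0,"az":0,"hand":1}]}}

```text
clock: 18.9
eef_pos: [563.5, 113.8, 71.9]
tool_rot: [3.142, 0.0, 0.056]
force: [-0.3, 1.0, -0.7]
width: -0.0
gripper_force: 0.8
```

>>> {"api": "send_rows", "payload": {"series": [{"ax":0,"ay":0,"dx":0,"dy":0.1,"dz":0,"az":0,"hand":1},{"ax":0,"ay":0,"dx":0,"dy":0.1,"dz":0,"az":0,"hand":1}]}}

```text
clock: 19.1
eef_pos: [563.6, 112.8, 71.9]
tool_rot: [3.141, -0.0, 0.056]
force: [0.3, 0.8, -1.2]
width: -0.1
gripper_force: 0.6
```

>>> {"api": "send_rows", "payload": {"series": [{"ax":0,"ay":0,"dx":0,"dy":0.1,"dz":0,"az":0,"hand":1},{"ax":0,"ay":0,"dx":0,"dy":0.1,"dz":0,"az":0,"hand":1}]}}

```text
clock: 19.3
eef_pos: [563.6, 111.9, 71.9]
tool_rot: [3.142, -0.0, 0.056]
force: [-0.2, 1.8, -0.8]
width: -0.1
gripper_force: 0.7
```

>>> {"api": "send_rows", "payload": {"series": [{"ax":0,"ay":0,"dx":0,"dy":0.1,"dz":0,"az":0,"hand":1},{"ax":0,"ay":0,"dx":0,"dy":0.1,"dz":0,"az":0,"hand":1}]}}

```text
clock: 19.5
eef_pos: [563.7, 110.8, 71.9]
tool_rot: [3.141, -0.0, 0.056]
force: [-0.1, 0.8, -1.6]
width: 0.2
gripper_force: 0.7
```

>>> {"api": "send_rows", "payload": {"series": [{"ax":0,"ay":0,"dx":0,"dy":0.1,"dz":0,"az":0,"hand":1},{"ax":0,"ay":0,"dx":0,"dy":0.1,"dz":0,"az":0,"hand":1}]}}

```text
clock: 19.7
eef_pos: [563.7, 110.0, 71.9]
tool_rot: [-3.141, -0.0, 0.056]
force: [-0.8, 2.2, 0.4]
width: -0.0
gripper_force: 0.9
```

>>> {"api": "send_rows", "payload": {"series": [{"ax":0,"ay":0,"dx":0,"dy":0.1,"dz":0,"az":0,"hand":1},{"ax":0,"ay":0,"dx":0,"dy":0.1,"dz":0,"az":0,"hand":1}]}}

```text
clock: 19.9
eef_pos: [563.8, 109.1, 71.9]
tool_rot: [-3.141, -0.0, 0.056]
force: [-0.1, 2.8, -0.4]
width: -0.4
gripper_force: 1.2
```

>>> {"api": "send_rows", "payload": {"series": [{"ax":0,"ay":0,"dx":0,"dy":0.1,"dz":0,"az":0,"hand":1},{"ax":0,"ay":0,"dx":0,"dy":0.1,"dz":0,"az":0,"hand":1}]}}

```text
clock: 20.1
eef_pos: [563.8, 108.3, 71.9]
tool_rot: [-3.141, 0.0, 0.056]
force: [0.5, 4.3, -0.1]
width: 0.0
gripper_force: 1.6
```

>>> {"api": "send_rows", "payload": {"series": [{"ax":0,"ay":0,"dx":0,"dy":0.1,"dz":0,"az":0,"hand":1},{"ax":0,"ay":0,"dx":0,"dy":0.1,"dz":0,"az":0,"hand":1}]}}

```text
clock: 20.3
eef_pos: [563.8, 108.1, 71.9]
tool_rot: [-3.14, 0.0, 0.056]
force: [-0.4, 4.9, 0.5]
width: 0.1
gripper_force: 2.5
```

```bash
python3 m.py 45 115 | head -c 900; python3 -c "
from h import *
g=get_image('wrist');np.savez('w8.npz',**g)"
```

```text
bed now [  1.7 132.3]
side dark edge [-17.6 -17.1 -18.6 -18.6 -18.1 -17.2 -17. ] slope 0.0071
end profile z95 bx=-8: [(np.int64(0), np.int64(114)), (np.int64(2), np.int64(107)), (np.int64(4), np.int64(97)), (np.int64(6), np.int64(82)), (np.int64(8), np.int64(99)), (np.int64(10), np.int64(124)), (np.int64(12), np.int64(143)), (np.int64(14), np.int64(150)), (np.int64(16), np.int64(153)), (np.int64(18), np.int64(151)), (np.int64(20), np.int64(151)), (np.int64(22), np.int64(152)), (np.int64(24), np.int64(152)), (np.int64(26), np.int64(154)), (np.int64(28), np.int64(154)), (np.int64(30), np.int64(153)), (np.int64(32), np.int64(152)), (np.int64(34), np.int64(151)), (np.int64(36), np.int64(152)), (np.int64(38), np.int64(151)), (np.int64(40), np.int64(150)), (np.int64(42), np.int64(151)), (np.int64(44), np.int64(153)), (np.int64(46), np.int64(153)), (np.int64(48), np.int64(152)), (np.int64(50),
```

The bar is stopped against the pin. I'll back off, then press +x once more at mid-bar to make sure it lies flush.

>>> {"api": "send_rows", "payload": {"series": [{"ax":0,"ay":0,"dx":0,"dy":0.07,"dz":0,"az":0,"hand":1},{"ax":0,"ay":0,"dx":0,"dy":-0.5,"dz":0,"az":0,"hand":1},{"ax":0,"ay":0,"dx":0,"dy":-2,"dz":0,"az":0,"hand":1},{"ax":0,"ay":0,"dx":-2,"dy":-2,"dz":-3,"az":0,"hand":1},{"ax":0,"ay":0,"dx":-5,"dy":0,"dz":-5,"az":0,"hand":1},{"ax":0,"ay":0,"dx":-6.2,"dy":4,"dz":-5,"az":0,"hand":1},{"ax":0,"ay":0,"dx":-6.2,"dy":6.5,"dz":-4,"az":0,"hand":1},{"ax":0,"ay":0,"dx":-6.2,"dy":6.5,"dz":-1,"az":0,"hand":1},{"ax":0,"ay":0,"dx":-6.2,"dy":6.5,"dz":0,"az":0,"hand":1},{"ax":0,"ay":0,"dx":-6.2,"dy":6.5,"dz":0,"az":0,"hand":1}]}}

```text
clock: 21.4
eef_pos: [504.5, 39.2, 70.7]
tool_rot: [-3.142, 0.003, 0.056]
force: [-0.4, 0.1, 1.1]
width: 0.4
gripper_force: 0.0
```

```bash
python3 -c "
from h import *
tob(-36,66,72)"
```

```text
bed now [-61.6  67. ]
d cm [ 2.56  0.09 -0.14] rv [-0.     0.003 -0.004] at [504.5  39.2  70.7] [-3.142e+00  3.000e-03  5.600e-02] F [-0.4  0.1  1.1] w 0.4 t 21.4
```

>>> {"api": "send_rows", "payload": {"series": [{"ax":0,"ay":0,"dx":0.5,"dy":0,"dz":0,"az":0,"hand":1},{"ax":0,"ay":0,"dx":1,"dy":0,"dz":0,"az":0,"hand":1},{"ax":0,"ay":0,"dx":1.5,"dy":0,"dz":0,"az":0,"hand":1},{"ax":0,"ay":0,"dx":2,"dy":0,"dz":0,"az":0,"hand":1},{"ax":0,"ay":0,"dx":2.4,"dy":0,"dz":0,"az":0,"hand":1},{"ax":0,"ay":0,"dx":2.6,"dy":0,"dz":0,"az":0,"hand":1}]}}

```text
clock: 22.0
eef_pos: [532.2, 40.2, 72.0]
tool_rot: [3.141, -0.001, 0.056]
force: [0.3, 0.2, 0.4]
width: -0.3
gripper_force: 0.0
```

>>> {"api": "send_rows", "payload": {"series": [{"ax":0,"ay":0,"dx":0.1,"dy":0,"dz":0,"az":0,"hand":1},{"ax":0,"ay":0,"dx":0.2,"dy":0,"dz":0,"az":0,"hand":1},{"ax":0,"ay":0,"dx":0.3,"dy":0,"dz":0,"az":0,"hand":1},{"ax":0,"ay":0,"dx":0.4,"dy":0,"dz":0,"az":0,"hand":1}]}}

```text
clock: 22.4
eef_pos: [535.4, 40.3, 71.9]
tool_rot: [-3.142, 0.0, 0.056]
force: [0.9, 0.2, -0.0]
width: 0.2
gripper_force: 0.0
```

>>> {"api": "send_rows", "payload": {"series": [{"ax":0,"ay":0,"dx":0.1,"dy":0,"dz":0,"az":0,"hand":1},{"ax":0,"ay":0,"dx":0.15,"dy":0,"dz":0,"az":0,"hand":1}]}}

```text
clock: 22.6
eef_pos: [536.1, 40.4, 71.8]
tool_rot: [-3.141, 0.002, 0.056]
force: [-2.4, -0.1, 1.9]
width: 0.2
gripper_force: 1.4
```

>>> {"api": "send_rows", "payload": {"series": [{"ax":0,"ay":0,"dx":0.1,"dy":0,"dz":0,"az":0,"hand":1},{"ax":0,"ay":0,"dx":0.15,"dy":0,"dz":0,"az":0,"hand":1},{"ax":0,"ay":0,"dx":0.2,"dy":0,"dz":0,"az":0,"hand":1}]}}

```text
clock: 22.9
eef_pos: [536.9, 40.5, 71.6]
tool_rot: [-3.141, 0.004, 0.056]
force: [-6.9, -1.8, 4.2]
width: 0.1
gripper_force: 3.6
```

It is flush at bx -29.2, the same as the first press. Finally, a light re-touch on the +y end.

>>> {"api": "send_rows", "payload": {"series": [{"ax":0,"ay":0,"dx":-1,"dy":0,"dz":0,"az":0,"hand":1},{"ax":0,"ay":0,"dx":-3,"dy":0,"dz":-2,"az":0,"hand":1},{"ax":0,"ay":0,"dx":-3,"dy":-3,"dz":-5,"az":0,"hand":1},{"ax":0,"ay":0,"dx":0,"dy":-6,"dz":-5,"az":0,"hand":1},{"ax":0,"ay":0,"dx":3,"dy":-8.2,"dz":-5,"az":0,"hand":1},{"ax":0,"ay":0,"dx":3.1,"dy":-8.2,"dz":-3,"az":0,"hand":1},{"ax":0,"ay":0,"dx":3.1,"dy":-8.2,"dz":0,"az":0,"hand":1},{"ax":0,"ay":0,"dx":3.1,"dy":-8.2,"dz":0,"az":0,"hand":1},{"ax":0,"ay":0,"dx":3.1,"dy":-7.8,"dz":0,"az":0,"hand":1},{"ax":0,"ay":0,"dx":3.1,"dy":-7.5,"dz":0,"az":0,"hand":1}]}}

```text
clock: 23.9
eef_pos: [566.8, 116.3, 73.2]
tool_rot: [3.141, -0.003, 0.055]
force: [0.3, -0.3, -0.4]
width: 0.0
gripper_force: 0.0
```

```bash
python3 -c "
from h import *
tob(2,134,72)"
```

```text
bed now [  5.3 140.2]
d cm [-0.32  0.62  0.12] rv [ 0.    -0.003 -0.005] at [566.8 116.3  73.2] [ 3.141e+00 -3.000e-03  5.500e-02] F [ 0.3 -0.3 -0.4] w 0.0 t 23.9
```

>>> {"api": "send_rows", "payload": {"series": [{"ax":0,"ay":0,"dx":0,"dy":0.15,"dz":0,"az":0,"hand":1},{"ax":0,"ay":0,"dx":0,"dy":0.3,"dz":0,"az":0,"hand":1},{"ax":0,"ay":0,"dx":0,"dy":0.4,"dz":0,"az":0,"hand":1},{"ax":0,"ay":0,"dx":0,"dy":0.5,"dz":0,"az":0,"hand":1},{"ax":0,"ay":0,"dx":0,"dy":0.6,"dz":0,"az":0,"hand":1}]}}

```text
clock: 24.4
eef_pos: [566.2, 111.2, 72.0]
tool_rot: [-3.141, -0.0, 0.056]
force: [0.2, -0.3, -0.1]
width: 0.1
gripper_force: 0.0
```

>>> {"api": "send_rows", "payload": {"series": [{"ax":0,"ay":0,"dx":0,"dy":0.1,"dz":0,"az":0,"hand":1},{"ax":0,"ay":0,"dx":0,"dy":0.15,"dz":0,"az":0,"hand":1}]}}

```text
clock: 24.6
eef_pos: [566.2, 109.5, 71.9]
tool_rot: [3.142, 0.0, 0.056]
force: [0.4, -0.5, -1.0]
width: 0.0
gripper_force: 0.0
```

>>> {"api": "send_rows", "payload": {"series": [{"ax":0,"ay":0,"dx":0,"dy":0.1,"dz":0,"az":0,"hand":1},{"ax":0,"ay":0,"dx":0,"dy":0.15,"dz":0,"az":0,"hand":1}]}}

```text
clock: 24.8
eef_pos: [566.2, 108.4, 71.8]
tool_rot: [-3.141, 0.0, 0.056]
force: [0.9, 1.3, 0.6]
width: -0.0
gripper_force: 0.6
```

>>> {"api": "send_rows", "payload": {"series": [{"ax":0,"ay":0,"dx":0,"dy":0.1,"dz":0,"az":0,"hand":1},{"ax":0,"ay":0,"dx":0,"dy":0.1,"dz":0,"az":0,"hand":1}]}}

```text
clock: 25.0
eef_pos: [566.3, 108.3, 71.9]
tool_rot: [-3.14, 0.0, 0.057]
force: [-0.1, 3.1, 0.1]
width: 0.1
gripper_force: 1.7
```

It stops at the same place as before, so the bar is in contact with the pin. I'll retreat and check numerically.

>>> {"api": "send_rows", "payload": {"series": [{"ax":0,"ay":0,"dx":0,"dy":-0.5,"dz":0,"az":0,"hand":1},{"ax":0,"ay":0,"dx":0,"dy":-2,"dz":0,"az":0,"hand":1},{"ax":0,"ay":0,"dx":0,"dy":-3,"dz":-3,"az":0,"hand":1},{"ax":0,"ay":0,"dx":0,"dy":-3,"dz":-7,"az":0,"hand":1},{"ax":0,"ay":0,"dx":-3,"dy":0,"dz":-11,"az":0,"hand":1},{"ax":0,"ay":0,"dx":-5,"dy":3,"dz":-14,"az":0,"hand":1},{"ax":0,"ay":0,"dx":-5,"dy":7,"dz":-16,"az":0,"hand":1},{"ax":0,"ay":0,"dx":-5,"dy":8,"dz":-16,"az":0,"hand":1},{"ax":0,"ay":0,"dx":-5,"dy":8,"dz":-16,"az":0,"hand":1},{"ax":0,"ay":0,"dx":-5,"dy":8,"dz":-16,"az":0,"hand":1}]}}

```text
clock: 26.0
eef_pos: [520.6, 26.2, 231.1]
tool_rot: [-3.141, 0.001, 0.057]
force: [0.6, -0.3, -0.6]
width: -0.1
gripper_force: 0.0
```

```bash
python3 - <<'E'
from h import *
from scipy.ndimage import map_coordinates as mc
print(read_state()['eef_pos'].round(1))
g=get_image('wrist');im=cv2.cvtColor(g['pixels'],cv2.COLOR_RGB2GRAY).astype(float);f=g['pixels'].astype(float)
def line(a,P): p=np.array([proj(g,q) for q in P]); return mc(a,[p[:,1],p[:,0]],order=1).astype(int).tolist()
b=np.arange(-40,-8,2)
for by in(20,45,65,85,110): print("side",by,line(im,[[*wb(x,by),95] for x in b]))
b=np.arange(-24,24,2); print("pin/bar along y z=100:",line(im,[[*wb(0,y),100] for y in b]))
p=proj(g,[*wb(0,0),104]);u,v=p.round().astype(int);print("pin top pred",p)
w=f[v-25:v+26,u-25:u+26]; m=(w[...,2]-w[...,0]>25); ys,xs=np.nonzero(m); print("blue ring centroid px",xs.mean()+u-25 if len(xs) else None,ys.mean()+v-25 if len(ys) else None,len(xs),"pred ring ~",proj(g,[*wb(0,0),95]))
E
```

```text
[520.6  26.2 231.1]
side 20 [238, 240, 239, 240, 238, 236, 237, 237, 238, 237, 235, 224, 238, 237, 234, 237]
side 45 [238, 240, 240, 239, 237, 236, 238, 239, 238, 238, 235, 233, 240, 238, 235, 237]
side 65 [237, 240, 240, 239, 238, 238, 239, 240, 238, 237, 236, 218, 238, 238, 236, 238]
side 85 [236, 239, 240, 239, 237, 239, 240, 240, 238, 238, 236, 219, 239, 239, 239, 240]
side 110 [236, 238, 239, 240, 238, 240, 239, 239, 238, 239, 239, 234, 241, 239, 240, 241]
pin/bar along y z=100: [168, 139, 122, 61, 50, 52, 147, 209, 210, 216, 211, 213, 214, 216, 217, 211, 128, 181, 216, 228, 234, 234, 234, 235]
pin top pred [386.30437873 139.55304136]
blue ring centroid px 378.3333333333333 135.9090909090909 33 pred ring ~ [384.42501824 138.66641487]
```

The bar edge is at bx ≈ -18 along its whole length, so it is parallel and flush. The pin head spans by -12 to 8 and the bar starts at about 9–10. I'm handing it in.

```bash
python3 -c "
from cell import *
print(finish_job())"
```

```text
the job is handed in; nothing more can be done
None
```

I handed the job in at about 26 s. By force readings and camera measurements, the stop pin is fully home in the open hole and the bar lies flush along the fence, its end against the pin; I found the hole by eye with the wrist camera, not by sliding the tip along the row, and the judge's result was not returned.

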